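Lock the matches and salve away in the child-safe box

TASK

Put every matchbox and every small salve tin that lies out on the worktop away in the child-safe box: turn its clamp knob fully free, lift the lid over the detent bump and slide it fully open, and lay the things inside. Then slide the lid shut, lifting it over the bump again so that it drops down fully home, and turn the knob back as far as it goes to lock it. Leave the large tin, the cotton reel and the salt shaker standing where they are.

Things in the scene. Friction and masses are not known exactly. Their poses are not given: they have to be found in the camera images.
- safe_box: wooden child-safe box, fixed, 36 mm high, 196 mm in x, 308 mm in y. Origin: centre of its underside; y is the way the lid opens, x points away from the robot at yaw 0. The -y half is the compartment, the +y half a closed deck over which the lid slides. A keeper strip 71 mm high stands along the far side (x = 96..116 mm); the end block with the knob is at y = -194..-154, x = -30..30, 46 mm high.
- box_in (a point): centre of the compartment's inner floor, at (0, -75, 5) mm in the box's frame; axes as the box's. The compartment spans 180 mm in x (-90..90 in the box's frame) and 142 mm in y (-146..-4); its rim is 31 mm above this floor. It is open on top when the lid is open.
- bump (a point): centre of the top of the detent bump, a 12 mm square steel block that stands 10 mm above a ledge along the box's near (-x) side, at x = -105, y = -67..-55, top 34 mm up in the box's frame. When the lid is home, a steel cleat under the middle of its near edge stands on the bump's -y side.
- lid_grip (a point): centre of the upright finger bar in the middle of the lid: 14 mm thick along the box's y (pinch it that way), 60 mm long along x, rising 34 mm above the lid; the point lies 12 mm below its top, 22 mm above the lid's upper face. Moves with the lid; axes as the box's. The lid is 150 mm in y, 6 mm thick, 0.25 kg, its upper face 44 mm above the worktop when down.
- lid_slide (a joint): travel of the lid along the box's +y (m): 0 = shut, 0.14 = fully open, compartment clear. Friction 1 N. From 0 to 0.026, either way, the lid must be held up by more than 8 mm (12 to 18 is safe) to carry its cleat over the bump. Beyond that it slides lying down; pushed back without lifting, it stops at the bump at 0.026; home and not lifted, it can travel only 2 mm.
- lid_lift (a joint): height of the lid above its resting level (m): 0 = down, 0.02 = upper stop; it falls back by its own weight when let go. While the knob's tongue lies over the lid it cannot be lifted.
- lock_knob (a joint): angle of the clamp knob (rad) about a vertical axis, counter-clockwise from above: 0 = locked (stop), its steel tongue points along the box's +y and lies over the lid's end; 1.57 = free (stop), bar and tongue point along the box's -x, clear of the lid. Friction 0.08 N m; it stays where it is left. Turn it back only when the lid is home and down.
- knob_grip (a point): on the clamp knob's axis, at the height to grip it: the black grip bar on top is 14 mm thick, 46 mm long, 32 mm high; the point lies 13 mm below its top and 25 mm above the end block. y runs along bar and tongue (the way the tongue points), x across the bar; it turns with the knob.
- matchbox_a_mid (a point): a matchbox, 36 x 54 x 16 mm, lying flat; the point is its centre, 8 mm up; x runs across its 36 mm width, y along its 54 mm length, z up. One of up to three alike; may be absent in a run.
- matchbox_b_mid (a point): a matchbox, 36 x 54 x 16 mm, lying flat; the point is its centre, 8 mm up; x runs across its 36 mm width, y along its 54 mm length, z up. One of up to three alike; may be absent in a run.
- matchbox_c_mid (a point): a matchbox, 36 x 54 x 16 mm, lying flat; the point is its centre, 8 mm up; x runs across its 36 mm width, y along its 54 mm length, z up. One of up to three alike; may be absent in a run.
- salve_a_mid (a point): a small round lidded tin, 50 mm across and 18 mm high (its lid is the widest part, the upper 8 mm), lying flat; the point is its centre, 9 mm up; z up. One of up to two alike; may be absent in a run.
- salve_b_mid (a point): a small round lidded tin, 50 mm across and 18 mm high (its lid is the widest part, the upper 8 mm), lying flat; the point is its centre, 9 mm up; z up. One of up to two alike; may be absent in a run.
- by_polish_tin: bystander: the large round tin with black lid, 68 mm across, 22 mm high; origin at its underside. Not to go in the box. (Behind the loose things, 63 cm and more ahead of the robot, stands a green metal box 160 mm high: keep hands clear of it.)
- by_cotton_reel: bystander: cotton reel, 34 mm across, 44 mm high, standing; origin at its underside.
- by_salt_shaker: bystander: salt shaker, 42 mm across, 74 mm high, standing; origin at its underside.
- matchbox_a: the same thing as matchbox_a_mid, but its origin is at the centre of its underside (top face up).
- matchbox_b: the same thing as matchbox_b_mid, but its origin is at the centre of its underside (top face up).
- matchbox_c: the same thing as matchbox_c_mid, but its origin is at the centre of its underside (top face up).
- salve_a: the same thing as salve_a_mid, but its origin is at the centre of its underside (top face up).
- salve_b: the same thing as salve_b_mid, but its origin is at the centre of its underside (top face up).
Things that resemble listed ones, but are neither listed nor needed, are in the scene too. What is shaped like the matchbox_c but green is not meant. Leave any yellow look-alike of the salve_b alone.

How it is judged:
On the way, in this order (a step that is already met when the one before it is completed fails the run):
1. the clamp knob is turned free (value of joint lock_knob above 1.2 rad), for 0.2 s.
2. the lid is slid fully open (value of joint lid_slide above 0.12 m), for 0.2 s.
3. all the matchboxes and salve tins present lie in the compartment (x of matchbox_a_mid in the frame of safe_box between -0.09 and 0.09 m and y of matchbox_a_mid in the frame of safe_box between -0.146 and -0.004 m and z of each of matchbox_a_mid, matchbox_b_mid, matchbox_c_mid, salve_a_mid, salve_b_mid in the frame of safe_box below 0.036 m and x of matchbox_b_mid in the frame of safe_box between -0.09 and 0.09 m and y of matchbox_b_mid in the frame of safe_box between -0.146 and -0.004 m and x of matchbox_c_mid in the frame of safe_box between -0.09 and 0.09 m and y of matchbox_c_mid in the frame of safe_box between -0.146 and -0.004 m and x of salve_a_mid in the frame of safe_box between -0.09 and 0.09 m and y of salve_a_mid in the frame of safe_box between -0.146 and -0.004 m and x of salve_b_mid in the frame of safe_box between -0.09 and 0.09 m and y of salve_b_mid in the frame of safe_box between -0.146 and -0.004 m), for 0.2 s.
4. the lid is shut again, down behind its bump (value of joint lid_slide below 0.006 m and value of joint lid_lift below 0.004 m), for 0.2 s.
5. the clamp knob is turned back over the lid (value of joint lock_knob below 0.25 rad), for 0.2 s.
At the end, for the whole second after the job is handed in: Every matchbox and salve tin present lies at rest inside the compartment, the lid is shut (within 6 mm) and down (within 4 mm), and the knob is within 0.25 rad of its locked stop (all of step 3 and all of step 4 and linear speed of each of matchbox_a, matchbox_b, matchbox_c, salve_a, salve_b below 0.02 m/s and value of joint lock_knob below 0.25 rad); the robot touches nothing.
It fails at once if a bystander (large tin, cotton reel, salt shaker) is moved more than 5 cm or knocked over (distance of any of by_polish_tin, by_cotton_reel, by_salt_shaker from where it was at the start of the episode above 0.05 m or angle between any of by_polish_tin, by_cotton_reel, by_salt_shaker's own z axis and vertical above 0.8 rad).
Of matchbox_a, matchbox_b, matchbox_c, salve_a, salve_b only 2 to 4 are there at a start; the rules pass over those that are not, and their reading is None.
At some moment in a run one of matchbox_a, matchbox_b, matchbox_c, salve_a, salve_b may be knocked a few centimetres aside while the robot is not near it.
Once in a run the grip may slacken for a moment while it holds something.
It also fails if it takes over 210 s, if anything falls off the work surface, if the arm or the gripper's body presses on something with over 40 N, if the wrist force passes 120 N, or if a joint passes its speed limit or range.

ROBOT

A 6-joint arm with a two-finger parallel gripper is mounted at the origin on a cart in front of the work surface, level with it; the furniture and walls round the work are solid. World frame = base frame: x ahead of the robot, y to its left, z up, the work surface at z = 0. Lengths are in m, angles in rad, forces in N, time in s.
With the tool pointing down it reaches from about 0.35 to 0.775 m from the base axis. Payload 7.3 kg.
Tool frame: the origin (TCP) lies at the very end of the fingers, on their centre line; the grasp point (between the pads) lies 19 mm behind it; z points along the fingers, y is the line along which they close (so a half turn about z gives the same grasp; the last joint's range is limited). The gripper opens to 92 mm and grips with 3 to 60 N. Pads are 19 mm wide; open, the fingers measure 130 mm over their backs; the gripper's body (75 mm by 190 mm) begins 47 mm behind the grasp point.
Start: joints at [1.198, 0.342, 1.524, -0, 1.275, -0.146], TCP at [0.118, 0.512, 0.227] pointing down, gripper open.
Joint ranges: [-2.53, 2.53], [-0.77, 2.02], [0.04, 2.7], [-1, 4.14], [0.28, 2.66], [-3.11, 3.11]. Speed limits (rad/s): [2.57, 2.57, 3.14, 3.14, 3.14, 3.14].

INTERFACE

Orientations are given as [roll, pitch, yaw] about the fixed x, y, z axes, in that order (R = Rz(yaw) Ry(pitch) Rx(roll)).
In Python, from cell import robot gives the robot as it stands. The module is installed in compiled form; this text tells all that it offers.
- The arm moves only by the tool arm_command, never from a script. Its argument "moves" is a list of rows, each a list of 3 entries, a list of its own where there are three numbers: the shift along the tool's x, y, z in m, then the turn, a rotation vector about the tool's x, y, z in rad, then the finger opening in m, from 0 to 0.0918. In form: [[[dx, dy, dz], [ax, ay, az], claw], ...]. A call has exactly 5 rows; each row is the pose to reach, as a shift and turn from the pose commanded when the call began, along the tool's axes at that moment; what a row does not reach only later rows make up. A row lasts 1/10 s, in which the tool goes at most 50 mm and 8.59 degrees, less where a joint would pass 70% of its speed; a pose out of reach is approached as far as the arm can. A call with a gripper value outside its range is refused whole. The fingers move at their own pace and stop on an object; "squeeze" is the grip in N (left out, the last holds). Time passes only in rows, so rows that repeat a pose let the fingers close, or fill a call up. It gives the time, the measured TCP pose, the force, the opening and the grip force at its end, in the units of the state.
- robot.observe(): the state, without advancing time (a new reading comes with each control period).
- robot.read_camera(name): name is "scene" or "side" or "wrist"; returns the picture (480x640x3 uint8, red, green, blue); there is no depth.
- robot.camera_model(name): a dict with "fx", "fy", "cx", "cy" (pixels), "R" (3x3) and "t" (3): a world point X has camera coordinates R X + t. Camera axes: x right, y down, z forward; pixel columns grow to the right and rows downward; lengths in m; the calibration is good to about 2 mm. The wrist camera is an equidistant fisheye: a pixel r from the principal point sees the ray r / f radians off the axis. A picture is of the moment at which its call begins: read the wrist's pose just before it. camera_model takes no time and is no camera call; for the wrist camera it gives the pose at the moment of the call.
- robot.hand_in(): hands the job in; it is judged then, once.
The state is a dict: "time": time; "qpos": joint angles; "qvel": joint speeds; "joint_efforts": joint torques, N m; "tool_pos": TCP position; "tool_rot": TCP orientation; "contact_force": force on the tool from outside, world axes, zero at the start; "torque": the same for the moment, N m; "opening": finger opening in m; "grip_force": force on a finger pad.
Only numpy, scipy, OpenCV 4.12 (cv2) and the standard library are available. Lean on these libraries where they do the work, as an engineer would, in place of code of your own. Each camera call takes 0.05 s, during which the arm holds its last target. There are 200 camera calls.

## Working session

There is one attempt and no reset: what is moved stays moved. The work goes in short steps, Python scripts to look and compute and a tool call to move; the robot and the scene stay as the last step left them, time stands still between calls to the robot, and variables do not carry over. Pictures are saved under pics/ and viewed, at most 14 in all, crops included, and the job is handed in when it is done.

Besides the shell and the picture viewer there is one more tool, called by a JSON object that holds its "api" and its "payload", one argument or row to a line. arm_command: Moves the arm, as the interface text tells. Its arguments: {"type":"object","properties":{"moves":{"type":"array"},"squeeze":{"type":"number"}},"required":["moves"]}

```bash
mkdir -p pics; python3 - <<'E'
from cell import robot
import cv2,numpy as np
print({k:np.round(v,3).tolist() for k,v in robot.observe().items()})
for n in ("scene","side"):
    im=robot.read_camera(n); cv2.imwrite(f"pics/{n}0.png",im[:,:,::-1])
    m=robot.camera_model(n); print(n,{k:np.round(v,4).tolist() for k,v in m.items()})
E
```

```text
{'time': 0.0, 'qpos': [1.198, 0.343, 1.525, -0.0, 1.275, -0.146], 'qvel': [0.001, -0.001, -0.001, 0.001, 0.0, 0.001], 'joint_efforts': [-0.003, -43.124, -24.421, 0.072, 0.056, -0.0], 'tool_pos': [0.118, 0.511, 0.226], 'tool_rot': [-3.14, -0.0, 2.915], 'contact_force': [0.977, 1.194, 0.463], 'torque': [-0.018, -0.017, -0.007], 'grip_force': 0.0, 'opening': 0.092}
scene {'fx': 459.2477, 'fy': 459.2477, 'cx': 320.8219, 'cy': 247.6372, 'R': [[0.6422, -0.7664, -0.0153], [-0.465, -0.3737, -0.8026], [0.6094, 0.5225, -0.5963]], 't': [-0.4078, 0.2767, 0.7299]}
side {'fx': 621.1388, 'fy': 621.1388, 'cx': 330.3817, 'cy': 240.3102, 'R': [[0.0292, -0.9993, 0.0224], [-0.6227, -0.0357, -0.7816], [0.7819, 0.0089, -0.6233]], 't': [-0.0915, 0.409, 1.0099]}
```

View pics/scene0.png

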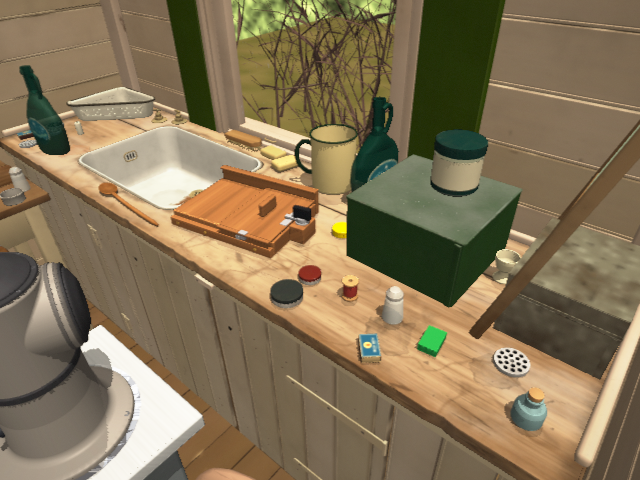

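View pics/side0.png

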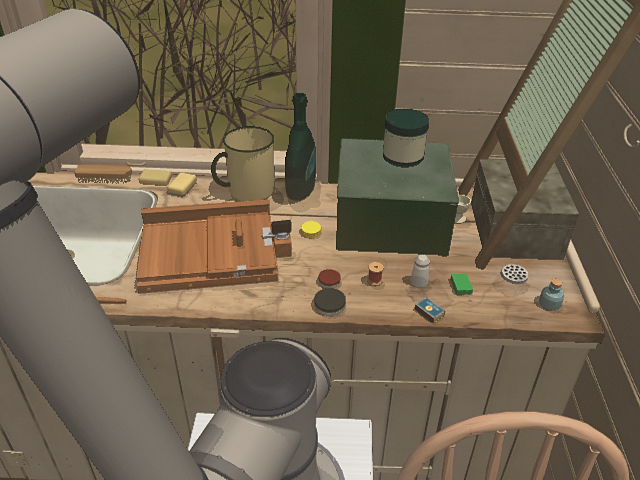

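The scene picture shows the box with its lid shut around (245,210), knob (300,213), a red salve tin (310,274), a blue matchbox (370,347), and the bystanders: black tin (287,292), reel (350,287), shaker (394,305). Green (432,341) and yellow (340,230) are look-alikes. The side picture shows the red tin at (330,278) and the matchbox at (430,309). Next I zoom in for the box corners.

```bash
cat > h.py <<'E'
import numpy as np,cv2
from cell import robot
def ray(n,px,m=None):
    m=m or robot.camera_model(n); R=np.array(m["R"]);t=np.array(m["t"])
    u=(px[0]-m["cx"])/m["fx"];v=(px[1]-m["cy"])/m["fy"]
    if n=="wrist":
        r=np.hypot(u,v); s=np.sin(r)/r if r>1e-9 else 1; d=np.array([u*s,v*s,np.cos(r)])
    else: d=np.array([u,v,1.])
    return -R.T@t, R.T@d
def plane(n,px,z,m=None):
    o,d=ray(n,px,m); return o+d*(z-o[2])/d[2]
def proj(n,X,m=None):
    m=m or robot.camera_model(n); c=np.array(m["R"])@X+m["t"]
    if n=="wrist":
        a=np.arctan2(np.hypot(c[0],c[1]),c[2]); h=np.hypot(c[0],c[1])
        return np.array([m["cx"]+m["fx"]*a*c[0]/h,m["cy"]+m["fy"]*a*c[1]/h])
    return np.array([m["cx"]+m["fx"]*c[0]/c[2],m["cy"]+m["fy"]*c[1]/c[2]])
E
python3 - <<'E'
from h import *
s=cv2.imread("pics/scene0.png");d=cv2.imread("pics/side0.png")
f=lambda i,x,y,w,h,k:cv2.resize(i[y:y+h,x:x+w],None,fx=k,fy=k,interpolation=cv2.INTER_CUBIC)
a=np.hstack([f(s,165,160,166,100,3),f(s,0,110,100,100,3)])
b=np.hstack([f(d,130,195,170,100,3),f(d,300,240,96,100,3)])
cv2.imwrite("pics/z.png",np.vstack([a[:,:798],b[:,:798]]))
for n,i in(("scene",s),("side",d)):
    hsv=cv2.cvtColor(i,cv2.COLOR_BGR2HSV)
    for nm,lo,hi,z in(("red",(170,120,40),(180,255,255),.018),("red0",(0,180,40),(6,255,200),.018),("blue",(92,100,50),(115,255,255),.016),("dark",(0,0,0),(180,90,60),.022)):
        k=cv2.inRange(hsv,lo,hi); c,_=cv2.findContours(k,0,2)
        for q in c:
            A=cv2.contourArea(q)
            if A>25 and A<1500:
                e=cv2.minAreaRect(q); p=plane(n,e[0],z)
                if .3<p[0]<.8 and abs(p[1])<.7: print(n,nm,A,np.round(e[0]),np.round(p,3))
E
```

```text
scene red0 85.0 [350. 291.] [ 0.516 -0.178  0.018]
scene red0 229.5 [310. 274.] [ 0.506 -0.077  0.018]
scene blue 137.5 [370. 345.] [ 0.425 -0.291  0.016]
scene dark 59.5 [287. 298.] [ 0.417 -0.094  0.022]
scene dark 170.5 [302. 213.] [0.673 0.095 0.022]
side blue 36.0 [435. 311.] [ 0.414 -0.302  0.016]
side blue 30.5 [424. 302.] [ 0.438 -0.281  0.016]
```

View pics/z.png

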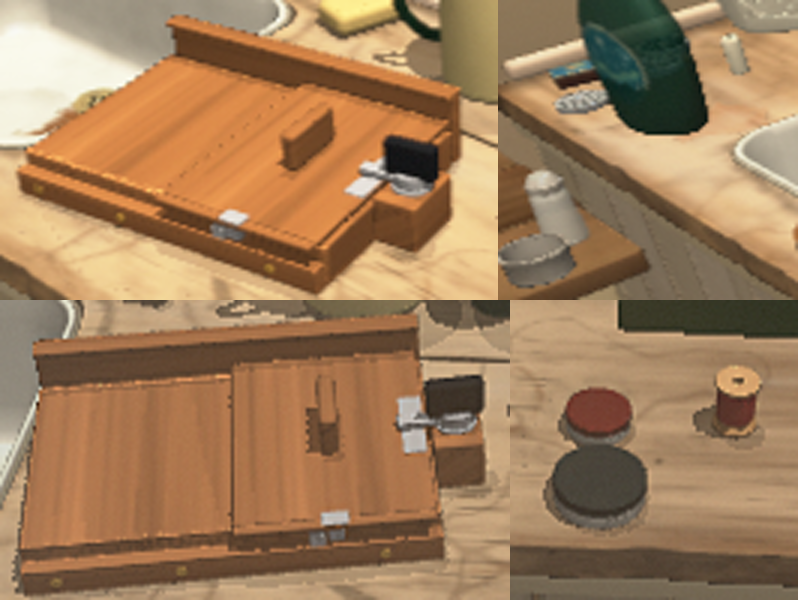

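Only two targets are out: one red salve tin and one blue matchbox. The far-left clutter in the crop is out of reach. In the scene crop the finger bar's top is near (308,122) and the knob bar's top near (412,143). In the side crop they are near (326,379) and (455,381).

```bash
python3 - <<'E'
from h import *
S=lambda x,y:(165+x/3,160+y/3)
D=lambda x,y:(130+x/3,195+(y-300)/3)
for nm,z,s,d in (("bar",.078,S(308,122),D(326,379)),("knob",.084,S(412,143),D(455,381)),("stripL",.071,S(174,26),D(37,357)),("stripR",.071,S(447,98),D(418,331)),("ledgeL",0,S(20,187),D(20,592)),("ledgeR",0,S(320,290),D(442,557)),("lidL",.044,S(158,190),D(233,530)),("lidR",.044,S(315,247),D(440,518))):
    print(nm,np.round(plane("scene",s,z)[:2],4),np.round(plane("side",d,z)[:2],4))
d=cv2.imread("pics/side0.png"); h=cv2.cvtColor(d,cv2.COLOR_BGR2HSV)
print(h[278,330],h[282,330])
print("salve side",plane("side",(300+598/3-200*0-199.3+ (598-510)/3*0,0),.018)[:0], plane("side",(300+(598-510)/3,240+(411-300)/3),.018))
# matchbox orientation, whole top incl. label
for n,c,r in(("scene",(370,345),18),("side",(430,309),16)):
    im=cv2.imread(f"pics/{n}0.png"); hs=cv2.cvtColor(im,cv2.COLOR_BGR2HSV)
    k=cv2.inRange(hs,(85,60,40),(125,255,255)); mk=np.zeros_like(k); cv2.circle(mk,c,r,255,-1); k&=mk
    p=cv2.findNonZero(k)[:,0]; hl=cv2.convexHull(p)[:,0]
    w=np.array([plane(n,q,.016)[:2] for q in hl]); e=cv2.minAreaRect((w*1000).astype(np.float32)); print(n,e)
E
```

```text
bar [0.5974 0.1357] [0.6218 0.1425]
knob [0.6188 0.0413] [0.6172 0.0415]
stripL [0.6502 0.3656] [0.6464 0.3757]
stripR [0.7063 0.0807] [0.7    0.0794]
ledgeL [0.4533 0.352 ] [0.4529 0.3484]
ledgeR [0.5127 0.0464] [0.5075 0.0436]
lidL [0.486  0.1975] [0.4803 0.1923]
lidR [0.5097 0.0438] [0.5018 0.0432]
[  6 151 118] [  5 148 122]
salve side [] [ 0.5062383  -0.07395886  0.018     ]
scene ((425.23785400390625, -290.3977355957031), (49.53462600708008, 30.410045623779297), 41.98441696166992)
side ((425.5567321777344, -292.0111389160156), (49.3098258972168, 29.438108444213867), 41.986061096191406)
```

{"api": "arm_command", "payload": {
  "moves": [
    [[-0.04, -0.023, 0], [0, 0, 0.116], 0.0918],
    [[-0.08, -0.046, 0], [0, 0, 0.232], 0.0918],
    [[-0.12, -0.069, 0], [0, 0, 0.348], 0.0918],
    [[-0.16, -0.092, 0], [0, 0, 0.464], 0.0918],
    [[-0.198, -0.115, 0], [0, 0, 0.58], 0.0918]
  ]
}}

```text
time: 0.6
tool_pos: [0.2861, 0.3535, 0.2265]
tool_rot: [-3.141, 0.0, 2.33]
contact_force: [0.6, 0.2, -0.6]
opening: 0.0917
grip_force: 0.0
```

{"api": "arm_command", "payload": {
  "moves": [
    [[-0.046, 0.002, 0], [0, 0, 0.116], 0.0918],
    [[-0.092, 0.005, 0], [0, 0, 0.232], 0.0918],
    [[-0.137, 0.007, 0], [0, 0, 0.348], 0.0918],
    [[-0.183, 0.01, 0], [0, 0, 0.464], 0.0918],
    [[-0.228, 0.012, 0], [0, 0, 0.58], 0.0918]
  ]
}}

```text
time: 1.1
tool_pos: [0.4526, 0.197, 0.2265]
tool_rot: [-3.141, -0.0, 1.75]
contact_force: [0.6, 0.9, 0.8]
opening: 0.0919
grip_force: 0.0
```

{"api": "arm_command", "payload": {
  "moves": [
    [[-0.037, 0.027, 0], [0, 0, 0], 0.0918],
    [[-0.074, 0.054, 0], [0, 0, 0], 0.0918],
    [[-0.111, 0.081, 0], [0, 0, 0], 0.0918],
    [[-0.148, 0.108, 0], [0, 0, 0], 0.0918],
    [[-0.185, 0.135, 0], [0, 0, 0], 0.0918]
  ]
}}

```text
time: 1.6
tool_pos: [0.619, 0.0399, 0.2262]
tool_rot: [-3.141, -0.0, 1.755]
contact_force: [0.7, 0.1, 0.8]
opening: 0.0914
grip_force: 0.0
```

```bash
python3 - <<'E'
from h import *
m=robot.camera_model("wrist"); im=robot.read_camera("wrist"); cv2.imwrite("pics/w1.png",im[:,:,::-1]); np.save("w1.npy",m,allow_pickle=True)
o=robot.observe(); print(o["tool_pos"],o["tool_rot"],o["qpos"]); print({k:np.round(v,3).tolist() for k,v in m.items()})
print("green box corner",plane("side",(338,247),0),plane("side",(453,252),0),plane("scene",(349,260),0))
C,s=np.cos(.185),np.sin(.185);O=np.array([.586,.2124,0])
B=lambda x,y,z:O+np.array([C*x-s*y,s*x+C*y,z])
for nm,p in dict(knob=(0,-.174,.084),bar=(0,-.075,.078),eb1=(-.03,-.194,.046),eb2=(.03,-.194,.046),strip=(.096,-.154,.071)).items(): print(nm,np.round(proj("wrist",B(*p),m)))
E
```

```text
[0.6231161  0.03447443 0.2252107 ] [3.14024921e+00 3.12866841e-03 1.75057904e+00] [-0.06607034  0.52733658  1.23260562 -0.00275788  1.37958664 -0.24533382]
{'fx': 371.648, 'fy': 371.648, 'cx': 320.089, 'cy': 245.152, 'R': [[0.983, 0.183, -0.0], [0.177, -0.952, 0.252], [0.046, -0.247, -0.968]], 't': [-0.616, -0.104, 0.369]}
green box corner [ 6.35999380e-01 -9.14121188e-02  1.11022302e-16] [ 0.63264225 -0.36959333  0.        ] [ 0.61523874 -0.10087178  0.        ]
knob [320. 230.]
bar [319. 109.]
eb1 [288. 242.]
eb2 [352. 242.]
strip [430. 205.]
```

View pics/w1.png

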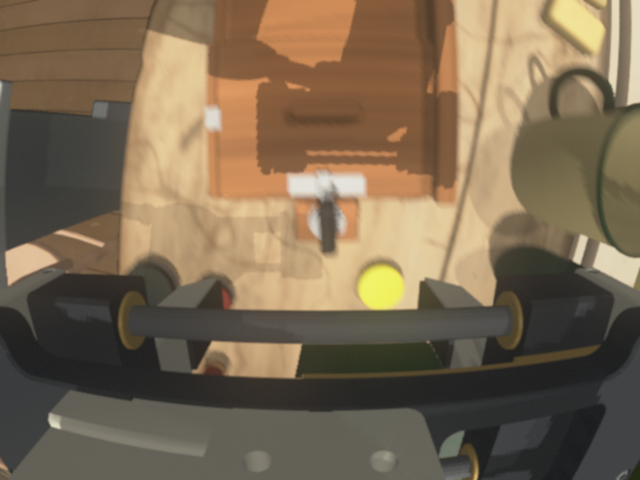

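The wrist picture shows the knob bar's top at about (327,225), the end block's front edge from (296,240) to (358,240) and the finger bar at (325,113). That is about 7 px right of my prediction. The arm may still have been settling, so I recheck while it is still.

```bash
python3 - <<'E'
from h import *
m=robot.camera_model("wrist"); o=robot.observe(); im=robot.read_camera("wrist")
o2=robot.observe(); print(o["tool_pos"],o["tool_rot"],o2["tool_pos"]); 
C,s=np.cos(.185),np.sin(.185);O=np.array([.586,.2124,0])
B=lambda x,y,z:O+np.array([C*x-s*y,s*x+C*y,z])
for nm,p in dict(knob=(0,-.174,.084),bar=(0,-.075,.078),eb1=(-.03,-.194,.046),eb2=(.03,-.194,.046),strip=(.096,-.154,.071)).items(): print(nm,np.round(proj("wrist",B(*p),m)))
c=im[60:280,190:470,::-1]; cv2.imwrite("pics/w2.png",cv2.resize(c,None,fx=2.7,fy=2.7,interpolation=cv2.INTER_CUBIC))
E
```

```text
[0.6231161  0.03447443 0.2252107 ] [3.14024921e+00 3.12866841e-03 1.75057904e+00] [0.6207368  0.03704323 0.22491038]
knob [315. 222.]
bar [315. 101.]
eb1 [284. 235.]
eb2 [348. 235.]
strip [427. 197.]
```

View pics/w2.png

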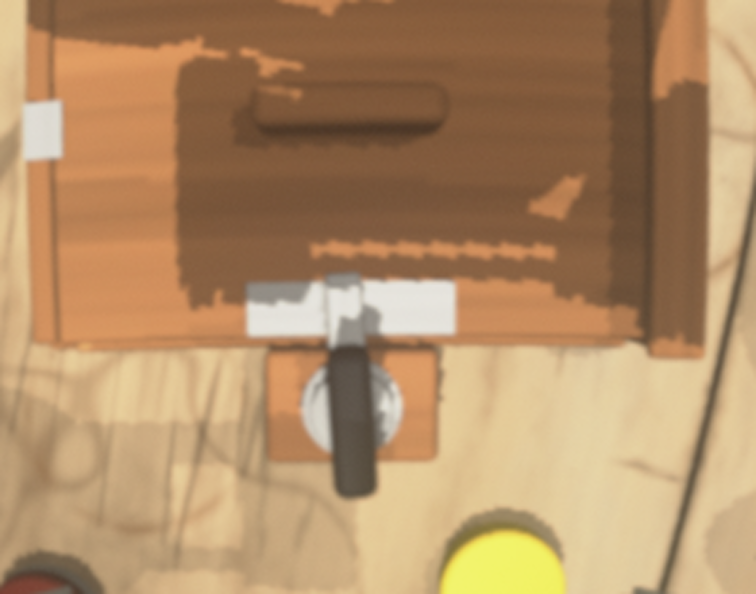

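{"api": "arm_command", "payload": {
  "moves": [
    [[0, 0, 0.01], [0, 0, 0], 0.0918],
    [[0, 0, 0.02], [0, 0, 0], 0.0918],
    [[0, 0, 0.02], [0, 0, 0], 0.0918],
    [[0, 0, 0.02], [0, 0, 0], 0.0918],
    [[0, 0, 0.02], [0, 0, 0], 0.0918]
  ]
}}

```text
time: 2.2
tool_pos: [0.6179, 0.0422, 0.2073]
tool_rot: [3.141, 0.0, 1.756]
contact_force: [-0.6, -0.1, 0.1]
opening: 0.0922
grip_force: 0.0
```

```bash
python3 - <<'E'
from h import *
o=robot.observe(); m=robot.camera_model("wrist"); im=robot.read_camera("wrist"); cv2.imwrite("pics/w3.png",im[:,:,::-1])
print(o["tool_pos"],o["tool_rot"],robot.observe()["tool_pos"])
k=cv2.inRange(cv2.cvtColor(im,cv2.COLOR_RGB2HSV),(0,0,0),(180,120,85)); k[:150]=0;k[265:]=0;k[:,:280]=0;k[:,370:]=0
c,_=cv2.findContours(k,0,2)
for q in c:
    if cv2.contourArea(q)>150:
        e=cv2.minAreaRect(q); print(cv2.contourArea(q),e,plane("wrist",e[0],.084,m)[:2],plane("wrist",e[0],.076,m)[:2])
C,s=np.cos(.185),np.sin(.185);O=np.array([.586,.2124,0])
B=lambda x,y,z:O+np.array([C*x-s*y,s*x+C*y,z])
for nm,p in dict(knob=(0,-.174,.084),bar=(0,-.075,.078),eb1=(-.03,-.194,.046),eb2=(.03,-.194,.046),strip=(.096,-.154,.071)).items(): print(nm,np.round(proj("wrist",B(*p),m)))
# edges of end block along row, and yellow patches
for y in (228,234,238): 
    r=cv2.cvtColor(im,cv2.COLOR_RGB2HSV)[y,270:375,1].astype(int); print(y,r[::3].tolist())
E
```

```text
[0.61793248 0.0422406  0.20732114] [3.14072696e+00 1.55104572e-04 1.75594779e+00] [0.61805429 0.04209028 0.20741808]
153.0 ((325.0099182128906, 224.59901428222656), (45.97072219848633, 15.62208366394043), 84.2894058227539) [0.61978205 0.05244527] [0.62019809 0.0508764 ]
knob [320. 238.]
bar [320. 109.]
eb1 [286. 250.]
eb2 [354. 250.]
strip [436. 211.]
228 [93, 93, 92, 92, 94, 93, 92, 104, 134, 134, 136, 135, 49, 21, 19, 20, 58, 59, 57, 63, 69, 64, 35, 21, 23, 119, 136, 136, 136, 120, 84, 85, 86, 86, 90]
234 [95, 93, 93, 91, 92, 93, 92, 100, 133, 134, 133, 135, 129, 35, 19, 20, 51, 56, 56, 64, 70, 69, 33, 24, 91, 137, 136, 138, 136, 120, 85, 85, 86, 88, 88]
238 [98, 94, 88, 89, 92, 92, 92, 101, 133, 132, 134, 133, 133, 128, 48, 19, 44, 55, 61, 65, 68, 74, 51, 96, 134, 136, 136, 136, 138, 118, 87, 86, 88, 90, 90]
```

```bash
python3 - <<'E'
from h import *
im=cv2.imread("pics/w3.png"); h=cv2.cvtColor(im,cv2.COLOR_BGR2HSV)
for x in (300,350): print(x,h[190:270:2,x,1].tolist())
for y in (206,212,218,224,236,244,250,254,258): print(y,h[y,310:345:2,2].tolist())
E
```

```text
300 [11, 10, 10, 35, 128, 121, 125, 136, 137, 138, 137, 137, 139, 137, 136, 135, 134, 136, 136, 136, 134, 133, 133, 134, 134, 132, 135, 128, 96, 92, 92, 94, 94, 93, 93, 93, 94, 91, 92, 91]
350 [11, 11, 10, 38, 126, 113, 122, 135, 136, 136, 137, 136, 136, 138, 136, 137, 137, 137, 136, 137, 136, 137, 137, 136, 137, 137, 138, 128, 91, 84, 85, 85, 86, 86, 86, 86, 86, 87, 88, 89]
206 [192, 190, 176, 109, 77, 80, 80, 80, 79, 81, 79, 106, 139, 143, 190, 217, 217, 217]
212 [186, 203, 142, 85, 86, 91, 91, 93, 92, 91, 85, 89, 125, 141, 149, 196, 218, 219]
218 [175, 173, 200, 125, 85, 89, 91, 91, 90, 85, 83, 83, 111, 123, 124, 151, 196, 196]
224 [206, 213, 213, 149, 85, 88, 90, 90, 89, 86, 84, 82, 107, 164, 202, 189, 217, 220]
236 [199, 208, 214, 190, 100, 88, 92, 92, 90, 87, 86, 85, 94, 119, 165, 190, 184, 199]
244 [180, 180, 180, 169, 105, 89, 93, 92, 91, 89, 88, 85, 109, 174, 183, 184, 191, 201]
250 [204, 204, 203, 194, 126, 87, 93, 95, 93, 90, 88, 86, 106, 207, 228, 228, 228, 228]
254 [193, 201, 204, 203, 152, 88, 93, 96, 93, 89, 88, 86, 101, 203, 228, 227, 227, 228]
258 [185, 187, 190, 198, 167, 97, 91, 94, 92, 90, 88, 88, 141, 223, 227, 227, 227, 227]
```

{"api": "arm_command", "payload": {
  "moves": [
    [[0.004, 0.005, 0.03], [0, 0, 0], 0.06],
    [[0.004, 0.005, 0.06], [0, 0, 0], 0.05],
    [[0.004, 0.005, 0.09], [0, 0, 0], 0.05],
    [[0.004, 0.005, 0.12], [0, 0, 0], 0.05],
    [[0.004, 0.005, 0.145], [0, 0, 0], 0.05]
  ]
}}

```text
time: 2.75
tool_pos: [0.622, 0.0466, 0.0606]
tool_rot: [-3.141, -0.0, 1.755]
contact_force: [0.2, -0.4, -0.4]
opening: 0.0565
grip_force: 0.0
```

{"api": "arm_command", "payload": {
  "squeeze": 15,
  "moves": [
    [[0, 0, 0.007], [0, 0, 0], 0.05],
    [[0, 0, 0.007], [0, 0, 0], 0.03],
    [[0, 0, 0.007], [0, 0, 0], 0.005],
    [[0, 0, 0.007], [0, 0, 0], 0.005],
    [[0, 0, 0.007], [0, 0, 0], 0.005]
  ]
}}

```text
time: 3.25
tool_pos: [0.6223, 0.0462, 0.0565]
tool_rot: [3.141, 0.0, 1.755]
contact_force: [-5.0, -1.1, 12.2]
opening: 0.0226
grip_force: 6.1
```

{"api": "arm_command", "payload": {
  "moves": [
    [[0, 0, 0], [0, 0, 0], 0.005],
    [[0, 0, 0], [0, 0, 0], 0.005],
    [[0, 0, 0], [0, 0, 0], 0.005],
    [[0, 0, 0], [0, 0, 0], 0.005],
    [[0, 0, 0], [0, 0, 0], 0.005]
  ]
}}

```text
time: 3.75
tool_pos: [0.6216, 0.0461, 0.0567]
tool_rot: [-3.141, 0.0, 1.755]
contact_force: [-6.6, -1.7, 9.8]
opening: 0.0143
grip_force: 17.9
```

{"api": "arm_command", "payload": {
  "squeeze": 20,
  "moves": [
    [[-0.0, -0.001, -0.002], [0, 0, -0.1], 0.005],
    [[0, -0.001, -0.002], [0, 0, -0.22], 0.005],
    [[0, -0.001, -0.002], [0, 0, -0.34], 0.005],
    [[0, -0.001, -0.002], [0, 0, -0.46], 0.005],
    [[0, -0.001, -0.002], [0, 0, -0.58], 0.005]
  ]
}}

```text
time: 4.25
tool_pos: [0.6215, 0.0461, 0.0569]
tool_rot: [3.141, 0.0, 2.339]
contact_force: [1.4, -0.5, -4.8]
opening: 0.0136
grip_force: 20.0
```

{"api": "arm_command", "payload": {
  "moves": [
    [[0, 0, 0], [0, 0, -0.12], 0.005],
    [[0, 0, 0], [0, 0, -0.24], 0.005],
    [[0, 0, 0], [0, 0, -0.36], 0.005],
    [[0, 0, 0], [0, 0, -0.48], 0.005],
    [[0, 0, 0], [0, 0, -0.58], 0.005]
  ]
}}

```text
time: 4.75
tool_pos: [0.6215, 0.046, 0.0569]
tool_rot: [3.141, 0.001, 2.919]
contact_force: [1.4, 0.3, -3.0]
opening: 0.0138
grip_force: 20.0
```

{"api": "arm_command", "payload": {
  "moves": [
    [[0, 0, 0], [0, 0, -0.12], 0.005],
    [[0, 0, 0], [0, 0, -0.24], 0.005],
    [[0, 0, 0], [0, 0, -0.34], 0.005],
    [[0, 0, 0], [0, 0, -0.4], 0.005],
    [[0, 0, 0], [0, 0, -0.4], 0.005]
  ]
}}

```text
time: 5.25
tool_pos: [0.6214, 0.046, 0.0569]
tool_rot: [-3.141, 0.0, -2.968]
contact_force: [1.2, -0.7, -3.5]
opening: 0.0138
grip_force: 20.0
```

{"api": "arm_command", "payload": {
  "moves": [
    [[0, 0, 0], [0, 0, 0], 0.05],
    [[0, 0, 0], [0, 0, 0], 0.05],
    [[0, 0, 0], [0, 0, 0], 0.05],
    [[0, 0, -0.03], [0, 0, 0], 0.05],
    [[0, 0, -0.06], [0, 0, 0], 0.05]
  ]
}}

```text
time: 5.75
tool_pos: [0.6207, 0.0462, 0.1168]
tool_rot: [3.141, -0.002, -2.969]
contact_force: [-0.6, -0.7, 0.7]
opening: 0.048
grip_force: 0.0
```

{"api": "arm_command", "payload": {
  "moves": [
    [[0.001, 0.03, -0.01], [0, 0, 0], 0.05],
    [[0.001, 0.06, -0.02], [0, 0, 0], 0.05],
    [[0.001, 0.098, -0.02], [0, 0, 0], 0.05],
    [[0.001, 0.098, 0.01], [0, 0, 0], 0.05],
    [[0.001, 0.098, 0.03], [0, 0, 0], 0.05]
  ]
}}

```text
time: 6.25
tool_pos: [0.603, 0.144, 0.0863]
tool_rot: [3.142, 0.001, -2.967]
contact_force: [-0.5, 0.4, -1.2]
opening: 0.0499
grip_force: 0.0
```

```bash
python3 - <<'E'
from h import *
o=robot.observe(); m=robot.camera_model("wrist"); im=robot.read_camera("wrist"); cv2.imwrite("pics/w4.png",im[:,:,::-1])
print(o["tool_pos"],o["tool_rot"],o["contact_force"]); d=robot.read_camera("side")[170:310,100:340,::-1]
cv2.imwrite("pics/v4.png",np.vstack([cv2.resize(im[:,:,::-1],(400,300)),cv2.resize(d,(400,233))]))
E
```

```text
[0.60297575 0.14403603 0.08634728] [ 3.14150224e+00  8.01466402e-04 -2.96656181e+00] [-0.51026997  0.43470557 -1.22445387]
```

View pics/v4.png

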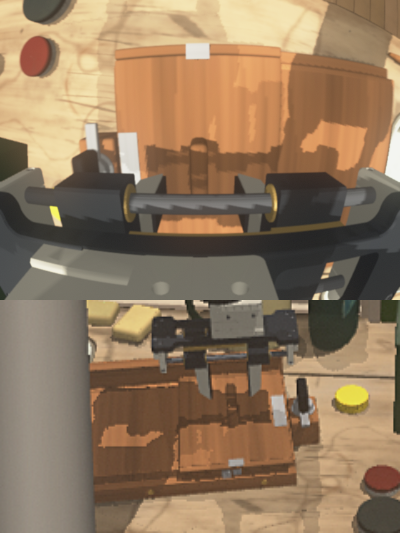

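The view shows the finger bar centred between the fingers (bar near column 200 of the wrist half) and the knob turned free. I descend and grip.

{"api": "arm_command", "payload": {
  "squeeze": 30,
  "moves": [
    [[0, 0, 0.02], [0, 0, 0], 0.05],
    [[0, 0, 0.035], [0, 0, 0], 0.05],
    [[0, 0, 0.035], [0, 0, 0], 0.03],
    [[0, 0, 0.035], [0, 0, 0], 0.005],
    [[0, 0, 0.035], [0, 0, 0], 0.005]
  ]
}}

```text
time: 6.85
tool_pos: [0.6044, 0.1425, 0.0533]
tool_rot: [-3.142, 0.003, -2.969]
contact_force: [0.6, -0.7, -0.2]
opening: 0.0309
grip_force: 0.0
```

{"api": "arm_command", "payload": {
  "moves": [
    [[0, 0, 0], [0, 0, 0], 0.005],
    [[0, 0, 0], [0, 0, 0], 0.005],
    [[0, 0, 0], [0, 0, 0], 0.005],
    [[0, 0, -0.007], [0, 0, 0], 0.005],
    [[0, 0, -0.015], [0, 0, 0], 0.005]
  ]
}}

```text
time: 7.35
tool_pos: [0.6037, 0.1434, 0.0667]
tool_rot: [3.141, 0.001, -2.968]
contact_force: [1.1, 5.1, -3.5]
opening: 0.0139
grip_force: 30.0
```

{"api": "arm_command", "payload": {
  "moves": [
    [[0, 0.008, 0], [0, 0, 0], 0.005],
    [[0, 0.02, 0], [0, 0, 0], 0.005],
    [[0, 0.032, 0], [0, 0, 0], 0.005],
    [[0, 0.044, 0], [0, 0, 0], 0.005],
    [[0, 0.056, 0], [0, 0, 0], 0.005]
  ]
}}

```text
time: 7.85
tool_pos: [0.5931, 0.1989, 0.0662]
tool_rot: [-3.141, -0.001, -2.968]
contact_force: [-0.6, -0.9, -3.0]
opening: 0.0134
grip_force: 30.0
```

{"api": "arm_command", "payload": {
  "moves": [
    [[0, 0.015, 0.005], [0, 0, 0], 0.005],
    [[0, 0.03, 0.01], [0, 0, 0], 0.005],
    [[0, 0.045, 0.014], [0, 0, 0], 0.005],
    [[0, 0.06, 0.014], [0, 0, 0], 0.005],
    [[0.001, 0.075, 0.014], [0, 0, 0], 0.005]
  ]
}}

```text
time: 8.35
tool_pos: [0.579, 0.2728, 0.0526]
tool_rot: [3.142, -0.001, -2.968]
contact_force: [-0.9, -2.5, 0.1]
opening: 0.0138
grip_force: 30.0
```

{"api": "arm_command", "payload": {
  "moves": [
    [[0, 0.006, 0], [0, 0, 0], 0.005],
    [[0, 0.009, 0], [0, 0, 0], 0.005],
    [[0, 0.009, 0], [0, 0, 0], 0.005],
    [[0, 0.009, 0], [0, 0, 0], 0.005],
    [[0, 0.009, 0], [0, 0, 0], 0.005]
  ]
}}

```text
time: 8.85
tool_pos: [0.5776, 0.2804, 0.0526]
tool_rot: [3.141, -0.002, -2.969]
contact_force: [-5.9, 0.3, 1.6]
opening: 0.0139
grip_force: 30.0
```

{"api": "arm_command", "payload": {
  "moves": [
    [[0, 0, 0], [0, 0, 0], 0.05],
    [[0, 0, 0], [0, 0, 0], 0.05],
    [[0, 0, -0.03], [0, 0, 0], 0.06],
    [[0, 0, -0.07], [0, 0, 0], 0.07],
    [[0, 0, -0.11], [0, 0, 0], 0.07]
  ]
}}

```text
time: 9.35
tool_pos: [0.5788, 0.2801, 0.1638]
tool_rot: [3.141, 0.0, -2.969]
contact_force: [0.7, 1.4, 0.1]
opening: 0.0493
grip_force: 0.0
```

{"api": "arm_command", "payload": {
  "moves": [
    [[0.016, -0.041, 0], [0, 0, 0], 0.07],
    [[0.032, -0.082, 0], [0, 0, 0], 0.07],
    [[0.048, -0.123, 0], [0, 0, 0], 0.07],
    [[0.064, -0.164, 0], [0, 0, 0], 0.07],
    [[0.08, -0.205, 0], [0, 0, 0], 0.07]
  ]
}}

```text
time: 9.85
tool_pos: [0.5351, 0.0627, 0.1632]
tool_rot: [-3.141, 0.002, -2.969]
contact_force: [0.3, -0.5, -0.6]
opening: 0.0702
grip_force: 0.0
```

{"api": "arm_command", "payload": {
  "moves": [
    [[0.016, -0.041, 0], [0, 0, 0], 0.07],
    [[0.032, -0.082, 0], [0, 0, 0], 0.07],
    [[0.042, -0.11, 0], [0, 0, 0], 0.07],
    [[0.042, -0.11, 0], [0, 0, 0], 0.07],
    [[0.042, -0.11, 0], [0, 0, 0], 0.07]
  ]
}}

```text
time: 10.35
tool_pos: [0.5129, -0.0517, 0.163]
tool_rot: [-3.142, 0.001, -2.971]
contact_force: [0.7, 0.5, -0.8]
opening: 0.0701
grip_force: 0.0
```

```bash
python3 - <<'E'
from h import *
o=robot.observe(); m=robot.camera_model("wrist"); im=robot.read_camera("wrist"); cv2.imwrite("pics/w5.png",im[:,:,::-1])
s=robot.read_camera("scene"); cv2.imwrite("pics/scene5.png",s[:,:,::-1])
print(o["tool_pos"],o["tool_rot"],o["contact_force"]);
cv2.imwrite("pics/v5.png",np.hstack([cv2.resize(im[:,:,::-1],(400,300)),cv2.resize(s[150:400,150:483,::-1],(400,300))]))
h=cv2.cvtColor(im,cv2.COLOR_RGB2HSV); k=cv2.inRange(h,(0,130,60),(8,255,255))|cv2.inRange(h,(174,130,60),(180,255,255))
c,_=cv2.findContours(k,0,2)
for q in c:
    if cv2.contourArea(q)>150: e=cv2.minAreaRect(q); print(cv2.contourArea(q),e,plane("wrist",e[0],.018,m)[:2])
E
```

```text
[ 0.5129006  -0.05168961  0.16299302] [-3.14150602e+00  1.48202488e-03 -2.97077606e+00] [ 0.73703088  0.45272826 -0.8260732 ]
2393.5 ((297.5, 227.0), (56.0, 55.0), 90.0) [ 0.51195439 -0.07212026]
```

View pics/v5.png

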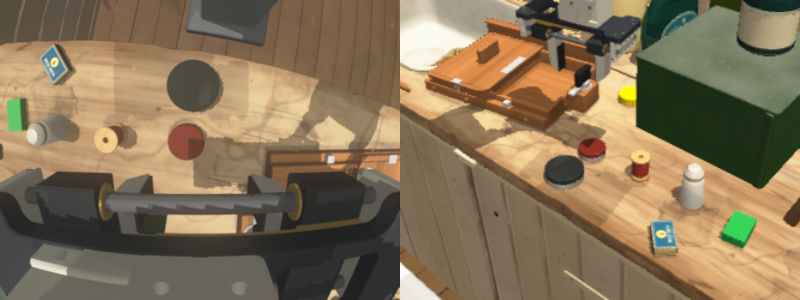

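The wrist half shows the red tin at full-resolution (297,227), left of the finger centre (column 320). The matchbox is at about (92,105), still in place. I grasp the tin.

{"api": "arm_command", "payload": {
  "moves": [
    [[0.006, -0.02, 0.03], [0, 0, 0], 0.072],
    [[0.006, -0.02, 0.07], [0, 0, 0], 0.072],
    [[0.006, -0.02, 0.11], [0, 0, 0], 0.072],
    [[0.006, -0.02, 0.14], [0, 0, 0], 0.072],
    [[0.006, -0.02, 0.157], [0, 0, 0], 0.072]
  ]
}}

```text
time: 10.95
tool_pos: [0.509, -0.07, 0.0032]
tool_rot: [3.14, -0.003, -2.966]
contact_force: [-0.8, -0.7, -0.4]
opening: 0.0722
grip_force: 0.0
```

{"api": "arm_command", "payload": {
  "squeeze": 25,
  "moves": [
    [[0, 0, 0], [0, 0, 0], 0.06],
    [[0, 0, 0], [0, 0, 0], 0.05],
    [[0, 0, 0], [0, 0, 0], 0.04],
    [[0, 0, 0], [0, 0, 0], 0.04],
    [[0, 0, 0], [0, 0, 0], 0.04]
  ]
}}

```text
time: 11.45
tool_pos: [0.5109, -0.0717, 0.0069]
tool_rot: [-3.141, 0.003, -2.968]
contact_force: [0.2, 2.0, 5.6]
opening: 0.0477
grip_force: 25.0
```

{"api": "arm_command", "payload": {
  "moves": [
    [[0, 0, 0], [0, 0, 0], 0.04],
    [[0, 0, 0], [0, 0, 0], 0.04],
    [[0, 0, -0.02], [0, 0, 0], 0.04],
    [[0, 0, -0.06], [0, 0, 0], 0.04],
    [[0, 0, -0.1], [0, 0, 0], 0.04]
  ]
}}

```text
time: 11.95
tool_pos: [0.5092, -0.0717, 0.1066]
tool_rot: [3.141, -0.002, -2.969]
contact_force: [0.6, -0.4, -0.5]
opening: 0.0475
grip_force: 25.0
```

{"api": "arm_command", "payload": {
  "moves": [
    [[-0.01, 0.01, -0.02], [0, 0, 0], 0.04],
    [[-0.035, 0.042, -0.03], [0, 0, 0], 0.04],
    [[-0.062, 0.075, -0.03], [0, 0, 0], 0.04],
    [[-0.09, 0.107, -0.03], [0, 0, 0], 0.04],
    [[-0.118, 0.14, -0.03], [0, 0, 0], 0.04]
  ]
}}

```text
time: 12.45
tool_pos: [0.6026, 0.0877, 0.1362]
tool_rot: [-3.141, 0.0, -2.969]
contact_force: [1.4, -1.0, -0.2]
opening: 0.0475
grip_force: 25.0
```

{"api": "arm_command", "payload": {
  "moves": [
    [[-0.028, 0.033, 0], [0, 0, 0], 0.04],
    [[-0.057, 0.066, 0], [0, 0, 0], 0.04],
    [[-0.057, 0.066, 0.02], [0, 0, 0], 0.04],
    [[-0.057, 0.066, 0.05], [0, 0, 0], 0.04],
    [[-0.057, 0.066, 0.05], [0, 0, 0], 0.04]
  ]
}}

```text
time: 12.95
tool_pos: [0.6438, 0.1612, 0.0813]
tool_rot: [3.141, -0.009, -2.968]
contact_force: [-1.3, -0.7, -1.2]
opening: 0.0477
grip_force: 25.0
```

{"api": "arm_command", "payload": {
  "moves": [
    [[0, 0, 0.02], [0, 0, 0], 0.04],
    [[0, 0, 0.04], [0, 0, 0], 0.04],
    [[0, 0, 0.058], [0, 0, 0], 0.04],
    [[0, 0, 0.07], [0, 0, 0], 0.04],
    [[0, 0, 0.07], [0, 0, 0], 0.04]
  ]
}}

```text
time: 13.45
tool_pos: [0.6461, 0.1609, 0.0149]
tool_rot: [3.141, -0.002, -2.969]
contact_force: [-0.0, 0.0, -0.4]
opening: 0.0474
grip_force: 25.0
```

{"api": "arm_command", "payload": {
  "moves": [
    [[0, 0, 0], [0, 0, 0], 0.057],
    [[0, 0, 0], [0, 0, 0], 0.057],
    [[0, 0, 0], [0, 0, 0], 0.057],
    [[0, 0, -0.02], [0, 0, 0], 0.057],
    [[0, 0, -0.06], [0, 0, 0], 0.057]
  ]
}}

```text
time: 13.95
tool_pos: [0.6448, 0.161, 0.0736]
tool_rot: [3.141, -0.006, -2.968]
contact_force: [0.5, 0.1, 0.5]
opening: 0.0569
grip_force: 0.0
```

{"api": "arm_command", "payload": {
  "moves": [
    [[0, 0, -0.03], [0, 0, 0], 0.057],
    [[0, 0, -0.06], [0, 0, 0], 0.057],
    [[0, 0, -0.08], [0, 0, 0], 0.057],
    [[0, 0, -0.08], [0, 0, 0], 0.057],
    [[0, 0, -0.08], [0, 0, 0], 0.057]
  ]
}}

```text
time: 14.45
tool_pos: [0.6467, 0.1613, 0.1559]
tool_rot: [3.142, 0.001, -2.968]
contact_force: [-0.2, 0.3, -0.7]
opening: 0.0572
grip_force: 0.0
```

```bash
python3 - <<'E'
from h import *
o=robot.observe(); m=robot.camera_model("wrist"); im=robot.read_camera("wrist"); cv2.imwrite("pics/w6.png",im[:,:,::-1])
s=robot.read_camera("scene"); cv2.imwrite("pics/scene6.png",s[:,:,::-1])
print(o["tool_pos"],o["tool_rot"]);
cv2.imwrite("pics/v6.png",np.hstack([cv2.resize(im[:,:,::-1],(400,300)),cv2.resize(s[150:400,150:483,::-1],(400,300))]))
E
```

```text
[0.64673279 0.16130707 0.15589719] [ 3.14153125e+00  7.02062298e-04 -2.96834787e+00]
```

View pics/v6.png

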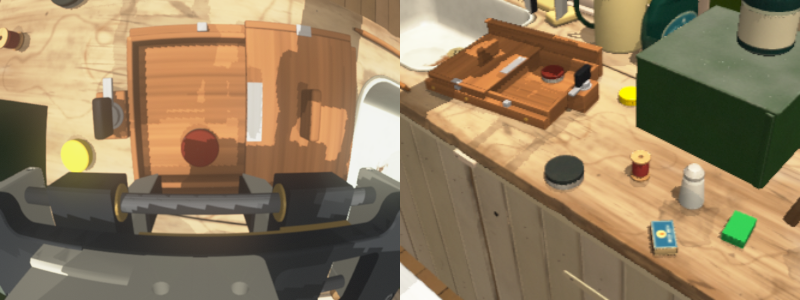

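The red tin lies in the compartment (wrist half at about (200,148)), and the matchbox is still where it was, at scene-crop (664,237). Next I measure the matchbox and the shaker clearance.

```bash
python3 - <<'E'
from h import *
print("shaker base",plane("scene",(394,321),0),plane("side",(420,285),0))
s=cv2.imread("pics/scene6.png"); hs=cv2.cvtColor(s,cv2.COLOR_BGR2HSV)
k=cv2.inRange(hs,(85,60,40),(125,255,255)); mk=np.zeros_like(k); cv2.circle(mk,(370,345),22,255,-1); k&=mk
w=np.array([plane("scene",q,.016)[:2] for q in cv2.convexHull(cv2.findNonZero(k))[:,0]]); print(cv2.minAreaRect((w*1000).astype(np.float32)))
E
```

```text
shaker base [ 0.51672958 -0.28540696  0.        ] [ 0.51034927 -0.27966199  0.        ]
((425.3708190917969, -290.47406005859375), (49.532196044921875, 30.45876121520996), 41.78181076049805)
```

{"api": "arm_command", "payload": {
  "moves": [
    [[0.015, -0.02, -0.02], [0, 0, 0.129], 0.06],
    [[0.03, -0.041, -0.03], [0, 0, 0.258], 0.06],
    [[0.045, -0.061, -0.03], [0, 0, 0.387], 0.06],
    [[0.059, -0.081, -0.03], [0, 0, 0.516], 0.06],
    [[0.074, -0.102, -0.03], [0, 0, 0.645], 0.06]
  ]
}}

```text
time: 15.05
tool_pos: [0.5904, 0.0473, 0.1842]
tool_rot: [-3.141, -0.002, 2.665]
contact_force: [0.5, -0.6, -0.3]
opening: 0.06
grip_force: 0.0
```

{"api": "arm_command", "payload": {
  "moves": [
    [[0, -0.025, 0], [0, 0, 0.129], 0.06],
    [[-0.001, -0.05, 0], [0, 0, 0.258], 0.06],
    [[-0.001, -0.076, 0], [0, 0, 0.387], 0.06],
    [[-0.002, -0.101, 0], [0, 0, 0.516], 0.06],
    [[-0.002, -0.126, 0], [0, 0, 0.645], 0.06]
  ]
}}

```text
time: 15.55
tool_pos: [0.5349, -0.0658, 0.1843]
tool_rot: [-3.14, -0.002, 2.019]
contact_force: [-0.2, -1.2, 0.4]
opening: 0.0599
grip_force: 0.0
```

{"api": "arm_command", "payload": {
  "moves": [
    [[-0.015, -0.02, 0], [0, 0, 0.129], 0.06],
    [[-0.031, -0.04, 0], [0, 0, 0.258], 0.06],
    [[-0.046, -0.06, 0], [0, 0, 0.387], 0.06],
    [[-0.062, -0.08, 0], [0, 0, 0.516], 0.06],
    [[-0.077, -0.1, 0], [0, 0, 0.645], 0.06]
  ]
}}

```text
time: 16.05
tool_pos: [0.4788, -0.1788, 0.1844]
tool_rot: [-3.139, -0.001, 1.374]
contact_force: [0.5, -0.0, 0.5]
opening: 0.0599
grip_force: 0.0
```

{"api": "arm_command", "payload": {
  "moves": [
    [[-0.024, -0.007, 0], [0, 0, 0.129], 0.06],
    [[-0.049, -0.013, 0], [0, 0, 0.258], 0.06],
    [[-0.073, -0.02, 0], [0, 0, 0.387], 0.06],
    [[-0.097, -0.026, 0], [0, 0, 0.516], 0.06],
    [[-0.122, -0.033, 0], [0, 0, 0.645], 0.06]
  ]
}}

```text
time: 16.55
tool_pos: [0.4234, -0.2921, 0.1844]
tool_rot: [-3.139, 0.0, 0.73]
contact_force: [0.3, -0.2, -0.6]
opening: 0.0598
grip_force: 0.0
```

{"api": "arm_command", "payload": {
  "moves": [
    [[0, 0, 0], [0, 0, 0], 0.06],
    [[0, 0, 0], [0, 0, 0], 0.06],
    [[0, 0, 0], [0, 0, 0], 0.06],
    [[0, 0, 0], [0, 0, 0], 0.06],
    [[0, 0, 0], [0, 0, 0], 0.06]
  ]
}}

```text
time: 17.05
tool_pos: [0.4247, -0.2909, 0.1856]
tool_rot: [-3.141, -0.0, 0.737]
contact_force: [-0.0, 0.0, -0.9]
opening: 0.0599
grip_force: 0.0
```

```bash
cat > mb.py <<'E'
from h import *
o=robot.observe(); m=robot.camera_model("wrist"); im=robot.read_camera("wrist"); cv2.imwrite("pics/w7.png",im[:,:,::-1])
p=o["tool_pos"]; print(p,o["tool_rot"],o["qpos"])
h=cv2.cvtColor(im,cv2.COLOR_RGB2HSV); k=cv2.inRange(h,(85,70,40),(125,255,255))
k=cv2.morphologyEx(k,3,np.ones((5,5)))
c,_=cv2.findContours(k,0,2)
for q in c:
    if cv2.contourArea(q)>250:
        e=cv2.minAreaRect(q)
        w=np.array([plane("wrist",x,.016,m)[:2] for x in cv2.convexHull(q)[:,0]]); r=cv2.minAreaRect((w*1000).astype(np.float32)); print(e,r)
        d=np.array(r[0])/1000-p[:2]; y=o["tool_rot"][2]; print("tool dx,dy",d@[np.cos(y),np.sin(y)],d@[np.sin(y),-np.cos(y)])
cv2.imwrite("pics/v7.png",cv2.resize(im[:,:,::-1],(480,360)))
E
python3 mb.py
```

```text
[ 0.42470286 -0.29093741  0.18562925] [-3.14140159e+00 -1.65392880e-04  7.36531276e-01] [-7.49684312e-01  3.61078436e-01  1.61605056e+00  1.96966597e-04
  1.16464007e+00  8.45028899e-02]
((320.5, 224.0), (50.0, 29.0), 90.0) ((426.33758544921875, -291.1540222167969), (45.78841018676758, 26.416412353515625), 42.17113494873047)
tool dx,dy 0.0010655087950440104 0.001258548881347525
```

View pics/v7.png

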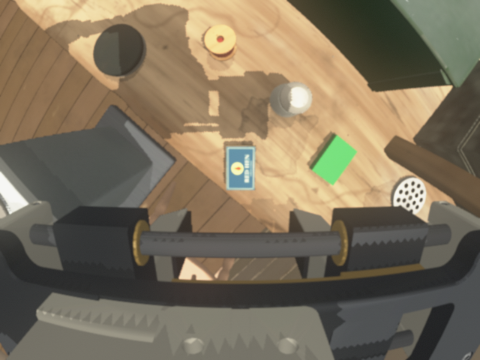

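The wrist picture shows the matchbox at (240,168), aligned with the fingers and centred to within about 1 mm. I descend and grasp.

{"api": "arm_command", "payload": {
  "moves": [
    [[0.001, 0.001, 0.04], [0, 0, 0], 0.06],
    [[0.001, 0.001, 0.08], [0, 0, 0], 0.06],
    [[0.001, 0.001, 0.12], [0, 0, 0], 0.06],
    [[0.001, 0.001, 0.155], [0, 0, 0], 0.06],
    [[0.001, 0.001, 0.178], [0, 0, 0], 0.06]
  ]
}}

```text
time: 17.6
tool_pos: [0.4251, -0.2906, 0.0054]
tool_rot: [-3.139, 0.0, 0.736]
contact_force: [-1.1, -0.8, -0.0]
opening: 0.0599
grip_force: 0.0
```

{"api": "arm_command", "payload": {
  "squeeze": 20,
  "moves": [
    [[0, 0, 0], [0, 0, 0], 0.05],
    [[0, 0, 0], [0, 0, 0], 0.04],
    [[0, 0, 0], [0, 0, 0], 0.03],
    [[0, 0, 0], [0, 0, 0], 0.025],
    [[0, 0, 0], [0, 0, 0], 0.025]
  ]
}}

```text
time: 18.1
tool_pos: [0.4267, -0.2924, 0.0093]
tool_rot: [3.138, -0.0, 0.735]
contact_force: [0.5, 1.6, 6.7]
opening: 0.0368
grip_force: 20.0
```

{"api": "arm_command", "payload": {
  "moves": [
    [[0, 0, 0], [0, 0, 0], 0.025],
    [[0, 0, 0], [0, 0, 0], 0.025],
    [[0, 0, -0.02], [0, 0, 0], 0.025],
    [[0, 0, -0.06], [0, 0, 0], 0.025],
    [[0, 0, -0.1], [0, 0, 0], 0.025]
  ]
}}

```text
time: 18.6
tool_pos: [0.4253, -0.2914, 0.1089]
tool_rot: [-3.14, 0.0, 0.735]
contact_force: [0.9, 0.0, -0.3]
opening: 0.0363
grip_force: 20.0
```

{"api": "arm_command", "payload": {
  "moves": [
    [[0.02, -0.011, -0.02], [0, 0, -0.1], 0.025],
    [[0.047, -0.027, -0.04], [0, 0, -0.2], 0.025],
    [[0.075, -0.043, -0.045], [0, 0, -0.3], 0.025],
    [[0.103, -0.059, -0.045], [0, 0, -0.4], 0.025],
    [[0.13, -0.075, -0.045], [0, 0, -0.511], 0.025]
  ]
}}

```text
time: 19.1
tool_pos: [0.4723, -0.1478, 0.1537]
tool_rot: [3.14, 0.0, 1.25]
contact_force: [-0.2, -0.6, -0.9]
opening: 0.0361
grip_force: 20.0
```

{"api": "arm_command", "payload": {
  "moves": [
    [[0.03, 0, 0], [0, 0, -0.1], 0.025],
    [[0.06, 0, 0], [0, 0, -0.2], 0.025],
    [[0.09, -0.001, 0], [0, 0, -0.3], 0.025],
    [[0.12, -0.001, 0], [0, 0, -0.4], 0.025],
    [[0.15, -0.002, 0], [0, 0, -0.511], 0.025]
  ]
}}

```text
time: 19.6
tool_pos: [0.5182, -0.0049, 0.1533]
tool_rot: [3.141, 0.0, 1.761]
contact_force: [-0.4, -0.5, -1.3]
opening: 0.0365
grip_force: 20.0
```

{"api": "arm_command", "payload": {
  "moves": [
    [[0.035, 0.019, 0], [0, 0, 0], 0.025],
    [[0.07, 0.038, 0], [0, 0, 0], 0.025],
    [[0.1, 0.055, 0], [0, 0, 0], 0.025],
    [[0.131, 0.072, 0], [0, 0, 0], 0.025],
    [[0.131, 0.072, 0], [0, 0, 0], 0.025]
  ]
}}

```text
time: 20.1
tool_pos: [0.5651, 0.1396, 0.1531]
tool_rot: [3.14, -0.001, 1.761]
contact_force: [-0.2, -0.4, 0.2]
opening: 0.0365
grip_force: 20.0
```

{"api": "arm_command", "payload": {
  "moves": [
    [[0, 0, 0.03], [0, 0, 0], 0.025],
    [[0, 0, 0.06], [0, 0, 0], 0.025],
    [[0, 0, 0.09], [0, 0, 0], 0.025],
    [[0, 0, 0.12], [0, 0, 0], 0.025],
    [[0, 0, 0.135], [0, 0, 0], 0.025]
  ]
}}

```text
time: 20.6
tool_pos: [0.5628, 0.1349, 0.0156]
tool_rot: [-3.138, -0.0, 1.756]
contact_force: [0.2, 0.6, -0.7]
opening: 0.0366
grip_force: 20.0
```

{"api": "arm_command", "payload": {
  "moves": [
    [[0, 0, 0], [0, 0, 0], 0.025],
    [[0, 0, 0], [0, 0, 0], 0.046],
    [[0, 0, 0], [0, 0, 0], 0.046],
    [[0, 0, 0], [0, 0, 0], 0.046],
    [[0, 0, -0.02], [0, 0, 0], 0.046]
  ]
}}

```text
time: 21.1
tool_pos: [0.5631, 0.1357, 0.0367]
tool_rot: [-3.138, -0.0, 1.757]
contact_force: [1.0, 0.3, 0.7]
opening: 0.0463
grip_force: 0.0
```

{"api": "arm_command", "payload": {
  "moves": [
    [[0, 0, -0.03], [0, 0, 0], 0.05],
    [[0, 0, -0.07], [0, 0, 0], 0.05],
    [[0, 0, -0.11], [0, 0, 0], 0.05],
    [[0, 0, -0.11], [0, 0, 0], 0.05],
    [[0, 0, -0.11], [0, 0, 0], 0.05]
  ]
}}

```text
time: 21.6
tool_pos: [0.565, 0.136, 0.1494]
tool_rot: [3.138, 0.0, 1.757]
contact_force: [0.3, 1.2, -1.4]
opening: 0.0499
grip_force: 0.0
```

```bash
python3 - <<'E'
from h import *
o=robot.observe(); im=robot.read_camera("wrist"); s=robot.read_camera("scene")
print(o["tool_pos"],o["tool_rot"],o["contact_force"])
cv2.imwrite("pics/v8.png",np.hstack([cv2.resize(im[:,:,::-1],(400,300)),cv2.resize(s[150:400,150:483,::-1],(400,300))]))
E
```

```text
[0.56496124 0.13596874 0.14936575] [3.13830139e+00 2.37150315e-04 1.75687755e+00] [ 0.33265076  1.21191023 -1.42137539]
```

View pics/v8.png

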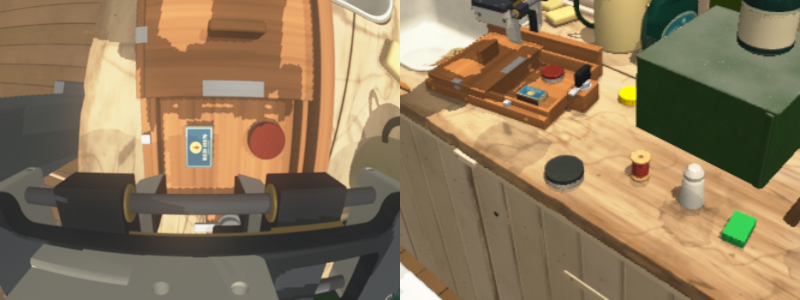

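Both things lie in the compartment (wrist half: matchbox (199,147), tin (265,140)). Next I fetch the lid bar.

{"api": "arm_command", "payload": {
  "moves": [
    [[0.028, 0.008, 0], [0, 0, -0.104], 0.05],
    [[0.056, 0.016, 0], [0, 0, -0.208], 0.05],
    [[0.084, 0.024, 0], [0, 0, -0.312], 0.05],
    [[0.112, 0.031, 0], [0, 0, -0.416], 0.05],
    [[0.14, 0.039, 0], [0, 0, -0.52], 0.05]
  ]
}}

```text
time: 22.2
tool_pos: [0.5761, 0.2815, 0.1459]
tool_rot: [-3.139, -0.001, 2.281]
contact_force: [0.7, 0.1, -0.1]
opening: 0.0501
grip_force: 0.0
```

{"api": "arm_command", "payload": {
  "moves": [
    [[0, 0, 0], [0, 0, -0.104], 0.05],
    [[0, 0, 0], [0, 0, -0.208], 0.05],
    [[0, 0, 0], [0, 0, -0.312], 0.05],
    [[0, 0, 0], [0, 0, -0.416], 0.05],
    [[0, 0, 0], [0, 0, -0.52], 0.05]
  ]
}}

```text
time: 22.7
tool_pos: [0.5761, 0.2804, 0.1457]
tool_rot: [-3.139, -0.003, 2.801]
contact_force: [0.0, -0.3, -0.5]
opening: 0.05
grip_force: 0.0
```

{"api": "arm_command", "payload": {
  "moves": [
    [[0, 0, 0], [0, 0, -0.12], 0.05],
    [[0, 0, 0], [0, 0, -0.24], 0.05],
    [[0, 0, 0], [0, 0, -0.36], 0.05],
    [[0, 0, 0], [0, 0, -0.47], 0.05],
    [[0, 0, 0], [0, 0, -0.52], 0.05]
  ]
}}

```text
time: 23.2
tool_pos: [0.5761, 0.2804, 0.1458]
tool_rot: [-3.141, -0.003, -2.963]
contact_force: [0.3, -0.4, -0.4]
opening: 0.0499
grip_force: 0.0
```

{"api": "arm_command", "payload": {
  "moves": [
    [[0, 0, 0.0], [0, 0, 0], 0.05],
    [[0, 0, 0], [0, 0, 0], 0.05],
    [[0, 0, 0], [0, 0, 0], 0.05],
    [[0, 0, 0.01], [0, 0, 0], 0.05],
    [[0, 0, 0.01], [0, 0, 0], 0.05]
  ]
}}

```text
time: 23.7
tool_pos: [0.576, 0.2804, 0.1359]
tool_rot: [-3.141, -0.003, -2.967]
contact_force: [-0.2, -0.9, -0.2]
opening: 0.0502
grip_force: 0.0
```

{"api": "arm_command", "payload": {
  "squeeze": 30,
  "moves": [
    [[-0.0015, 0, 0.03], [0, 0, 0], 0.05],
    [[-0.0015, 0, 0.06], [0, 0, 0], 0.05],
    [[-0.0015, 0, 0.083], [0, 0, 0], 0.05],
    [[-0.0015, 0, 0.083], [0, 0, 0], 0.03],
    [[-0.0015, 0, 0.083], [0, 0, 0], 0.005]
  ]
}}

```text
time: 24.2
tool_pos: [0.5785, 0.281, 0.0549]
tool_rot: [3.142, -0.0, -2.967]
contact_force: [0.0, -0.0, 0.2]
opening: 0.0383
grip_force: 0.0
```

{"api": "arm_command", "payload": {
  "moves": [
    [[0, 0, 0], [0, 0, 0], 0.005],
    [[0, 0, 0], [0, 0, 0], 0.005],
    [[0, 0, 0], [0, 0, 0], 0.005],
    [[0, 0, 0], [0, 0, 0], 0.005],
    [[0, 0, 0], [0, 0, 0], 0.005]
  ]
}}

```text
time: 24.7
tool_pos: [0.579, 0.2812, 0.0559]
tool_rot: [3.141, 0.002, -2.966]
contact_force: [-1.1, -0.5, 6.2]
opening: 0.0139
grip_force: 30.0
```

{"api": "arm_command", "payload": {
  "moves": [
    [[0, 0, -0.008], [0, 0, 0], 0.005],
    [[0, 0, -0.015], [0, 0, 0], 0.005],
    [[0, -0.012, -0.015], [0, 0, 0], 0.005],
    [[0, -0.027, -0.015], [0, 0, 0], 0.005],
    [[0, -0.042, -0.015], [0, 0, 0], 0.005]
  ]
}}

```text
time: 25.2
tool_pos: [0.5869, 0.239, 0.0701]
tool_rot: [3.141, 0.003, -2.966]
contact_force: [5.6, 2.9, -2.1]
opening: 0.0138
grip_force: 30.0
```

{"api": "arm_command", "payload": {
  "moves": [
    [[0, -0.014, 0], [0, 0, 0], 0.005],
    [[0, -0.028, 0], [0, 0, 0], 0.005],
    [[0, -0.042, 0], [0, 0, 0], 0.005],
    [[-0.001, -0.054, 0], [0, 0, 0], 0.005],
    [[-0.001, -0.062, 0], [0, 0, 0], 0.005]
  ]
}}

```text
time: 25.7
tool_pos: [0.5987, 0.1773, 0.0699]
tool_rot: [3.142, 0.002, -2.967]
contact_force: [5.7, 2.9, -3.1]
opening: 0.014
grip_force: 30.0
```

{"api": "arm_command", "payload": {
  "moves": [
    [[0, -0.01, 0], [0, 0, 0], 0.005],
    [[0, -0.02, 0], [0, 0, 0], 0.005],
    [[0, -0.03, 0], [0, 0, 0], 0.005],
    [[0, -0.035, 0], [0, 0, 0], 0.005],
    [[0, -0.035, 0], [0, 0, 0], 0.005]
  ]
}}

```text
time: 26.2
tool_pos: [0.6051, 0.1437, 0.0701]
tool_rot: [3.141, 0.004, -2.968]
contact_force: [7.8, 1.6, -2.4]
opening: 0.0138
grip_force: 30.0
```

{"api": "arm_command", "payload": {
  "moves": [
    [[0, 0, 0.004], [0, 0, 0], 0.005],
    [[0, 0, 0.009], [0, 0, 0], 0.005],
    [[0, 0, 0.014], [0, 0, 0], 0.005],
    [[0, 0, 0.016], [0, 0, 0], 0.005],
    [[0, 0, 0.016], [0, 0, 0], 0.005]
  ]
}}

```text
time: 26.7
tool_pos: [0.6052, 0.1437, 0.0558]
tool_rot: [-3.141, 0.004, -2.967]
contact_force: [3.1, 1.3, 8.7]
opening: 0.014
grip_force: 30.0
```

{"api": "arm_command", "payload": {
  "moves": [
    [[0, 0, 0], [0, 0, 0], 0.04],
    [[0, 0, 0], [0, 0, 0], 0.05],
    [[0, 0, 0], [0, 0, 0], 0.05],
    [[0, 0, -0.04], [0, 0, 0], 0.05],
    [[0, 0, -0.08], [0, 0, 0], 0.05]
  ]
}}

```text
time: 27.2
tool_pos: [0.6022, 0.1439, 0.1328]
tool_rot: [3.141, -0.005, -2.967]
contact_force: [1.4, 0.2, 0.4]
opening: 0.048
grip_force: 0.0
```

{"api": "arm_command", "payload": {
  "moves": [
    [[0, 0, -0.02], [0, 0, 0], 0.05],
    [[0, 0, -0.02], [0, 0, 0], 0.05],
    [[0, 0, -0.02], [0, 0, 0], 0.05],
    [[0, 0, -0.02], [0, 0, 0], 0.05],
    [[0, 0, -0.02], [0, 0, 0], 0.05]
  ]
}}

```text
time: 27.7
tool_pos: [0.6027, 0.1441, 0.1519]
tool_rot: [3.141, -0.003, -2.966]
contact_force: [0.7, -0.6, -1.2]
opening: 0.0502
grip_force: 0.0
```

```bash
python3 - <<'E'
from h import *
o=robot.observe(); im=robot.read_camera("wrist"); s=robot.read_camera("side")
print(o["tool_pos"],o["tool_rot"],o["contact_force"])
cv2.imwrite("pics/v9.png",np.hstack([cv2.resize(im[:,:,::-1],(400,300)),cv2.resize(s[170:310,120:307,::-1],(400,300))]))
E
```

```text
[0.60273434 0.14413987 0.15190837] [ 3.14129706 -0.00326725 -2.96645753] [ 0.7116586  -0.63172672 -1.22085853]
```

View pics/v9.png

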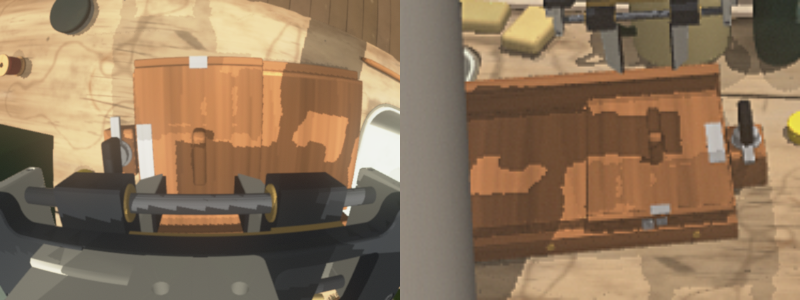

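The lid is back where it started (bar at wrist half (200,150), cleat plate seated in the side half) and the knob points free. Now I turn it back.

{"api": "arm_command", "payload": {
  "moves": [
    [[-0.001, -0.04, 0], [0, 0, 0], 0.05],
    [[-0.002, -0.08, 0], [0, 0, 0], 0.05],
    [[-0.002, -0.1, 0], [0, 0, 0], 0.05],
    [[-0.002, -0.1, 0.02], [0, 0, 0], 0.05],
    [[-0.002, -0.1, 0.04], [0, 0, 0], 0.05]
  ]
}}

```text
time: 28.3
tool_pos: [0.6234, 0.045, 0.1132]
tool_rot: [-3.142, 0.001, -2.968]
contact_force: [-0.1, 0.8, -0.3]
opening: 0.0497
grip_force: 0.0
```

{"api": "arm_command", "payload": {
  "moves": [
    [[0, 0, 0.02], [0, 0, 0], 0.05],
    [[0, 0, 0.04], [0, 0, 0], 0.05],
    [[0, 0, 0.055], [0, 0, 0], 0.05],
    [[0, 0, 0.055], [0, 0, 0], 0.05],
    [[0, 0, 0.055], [0, 0, 0], 0.05]
  ]
}}

```text
time: 28.8
tool_pos: [0.623, 0.0462, 0.0586]
tool_rot: [3.141, -0.001, -2.966]
contact_force: [0.7, -0.3, -0.2]
opening: 0.0503
grip_force: 0.0
```

{"api": "arm_command", "payload": {
  "squeeze": 20,
  "moves": [
    [[0, 0, 0], [0, 0, 0], 0.03],
    [[0, 0, 0], [0, 0, 0], 0.015],
    [[0, 0, 0], [0, 0, 0], 0.005],
    [[0, 0, 0], [0, 0, 0], 0.005],
    [[0, 0, 0], [0, 0, 0], 0.005]
  ]
}}

```text
time: 29.3
tool_pos: [0.6231, 0.0462, 0.059]
tool_rot: [-3.142, 0.0, -2.966]
contact_force: [-0.2, 0.5, -0.7]
opening: 0.0147
grip_force: 0.0
```

{"api": "arm_command", "payload": {
  "moves": [
    [[0, 0, 0], [0, 0, 0], 0.005],
    [[0, 0, 0], [0, 0, 0], 0.005],
    [[0, 0, 0], [0, 0, 0], 0.005],
    [[0, 0, 0], [0, 0, 0], 0.005],
    [[0, 0, 0], [0, 0, 0], 0.005]
  ]
}}

```text
time: 29.8
tool_pos: [0.6231, 0.0463, 0.059]
tool_rot: [3.141, 0.0, -2.966]
contact_force: [-1.2, 0.6, 3.1]
opening: 0.0141
grip_force: 20.0
```

{"api": "arm_command", "payload": {
  "moves": [
    [[0.001, 0, 0], [0, 0, 0.1], 0.005],
    [[0.001, 0, 0], [0, 0, 0.22], 0.005],
    [[0.001, 0, 0], [0, 0, 0.34], 0.005],
    [[0.001, 0, 0], [0, 0, 0.46], 0.005],
    [[0.001, 0, 0], [0, 0, 0.58], 0.005]
  ]
}}

```text
time: 30.3
tool_pos: [0.6229, 0.0454, 0.059]
tool_rot: [3.141, 0.002, 2.732]
contact_force: [1.7, -1.2, 1.3]
opening: 0.0138
grip_force: 20.0
```

{"api": "arm_command", "payload": {
  "moves": [
    [[0, 0, 0], [0, 0, 0.12], 0.005],
    [[0, 0, 0], [0, 0, 0.24], 0.005],
    [[0, 0, 0], [0, 0, 0.36], 0.005],
    [[0, 0, 0], [0, 0, 0.48], 0.005],
    [[0, 0, 0], [0, 0, 0.58], 0.005]
  ]
}}

```text
time: 30.8
tool_pos: [0.6224, 0.0448, 0.059]
tool_rot: [-3.141, 0.002, 2.152]
contact_force: [-1.0, -3.5, 4.5]
opening: 0.0138
grip_force: 20.0
```

{"api": "arm_command", "payload": {
  "moves": [
    [[0, 0, 0], [0, 0, 0.12], 0.005],
    [[0, 0, 0], [0, 0, 0.24], 0.005],
    [[0, 0, 0], [0, 0, 0.34], 0.005],
    [[0, 0, 0], [0, 0, 0.4], 0.005],
    [[0, 0, 0], [0, 0, 0.41], 0.005]
  ]
}}

```text
time: 31.3
tool_pos: [0.6218, 0.0446, 0.0589]
tool_rot: [-3.141, 0.002, 1.746]
contact_force: [-2.4, -4.9, 5.3]
opening: 0.0139
grip_force: 20.0
```

Turned back to the stop. I release, retreat and verify.

{"api": "arm_command", "payload": {
  "moves": [
    [[0, 0, 0], [0, 0, 0], 0.04],
    [[0, 0, 0], [0, 0, 0], 0.05],
    [[0, 0, 0], [0, 0, 0], 0.05],
    [[0, 0, -0.04], [0, 0, 0], 0.05],
    [[0, 0, -0.08], [0, 0, 0], 0.05]
  ]
}}

```text
time: 31.8
tool_pos: [0.6211, 0.0462, 0.1382]
tool_rot: [-3.138, -0.001, 1.747]
contact_force: [0.6, 0.3, 0.2]
opening: 0.0479
grip_force: 0.0
```

{"api": "arm_command", "payload": {
  "moves": [
    [[0, 0, -0.04], [0, 0, 0], 0.05],
    [[0, 0, -0.08], [0, 0, 0], 0.05],
    [[0, 0, -0.08], [0, 0, 0], 0.05],
    [[0, 0, -0.08], [0, 0, 0], 0.05],
    [[0, 0, -0.08], [0, 0, 0], 0.05]
  ]
}}

```text
time: 32.3
tool_pos: [0.6213, 0.0461, 0.2171]
tool_rot: [-3.139, -0.001, 1.747]
contact_force: [0.3, -0.4, 0.3]
opening: 0.0499
grip_force: 0.0
```

```bash
python3 - <<'E'
from h import *
o=robot.observe(); im=robot.read_camera("wrist"); s=robot.read_camera("scene")
print(o["tool_pos"],o["contact_force"])
cv2.imwrite("pics/v10.png",np.hstack([cv2.resize(im[:,:,::-1],(400,300)),cv2.resize(s[150:400,150:483,::-1],(400,300))]))
E
```

```text
[0.62127208 0.04611706 0.21712773] [ 0.30238217 -0.37730828  0.3179513 ]
```

View pics/v10.png

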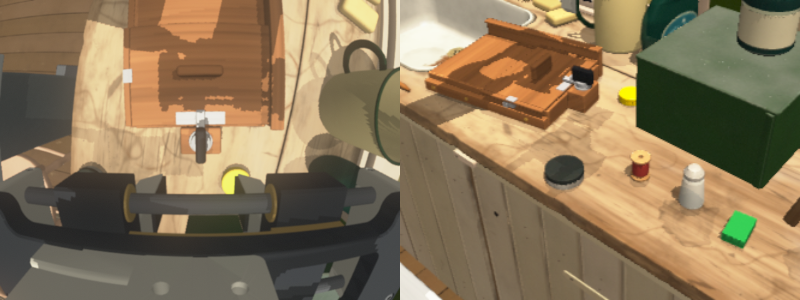

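The lid is shut, the tongue lies over it (wrist half at about (200,120)), and the bystanders stand where they were.

```bash
python3 -c "
from cell import robot
print(robot.hand_in())"
```

```text
the job is handed in; nothing more can be done
None
```

The red salve tin and the blue matchbox, the only two out, are in the box with the lid shut and the knob locked; the bystanders were not moved, and the job is handed in, though no verdict came back.

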